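# Switch on the charger that holds the battery

### The arm

A 6-joint arm with a two-finger parallel gripper is mounted at the origin on the work surface. World frame = base frame: x ahead of the robot, y to its left, z up, the work surface at z = 0. Lengths are in m, angles in rad, forces in N, time in s.
With the tool pointing down it reaches from about 0.3 to 0.95 m from the base axis. Payload 3.1 kg.
Tool frame: the origin (TCP) lies midway between the tips of the shut fingers; the grasp point (between the pads) lies 19 mm behind it; z points along the fingers, y is the line along which they close (so a half turn about z gives the same grasp; the last joint's range is limited). The gripper opens to 85 mm and grips with 20 to 120 N. Pads are 22 mm wide; open, the fingers measure 114 mm over their backs; the gripper's body (76 mm by 85 mm) begins 54 mm behind the grasp point. The pads swing forward as they close: fully open they stand 13 mm farther back than shut.
Start: joints at [-1.401, 0.308, 1.634, -0, 1.2, -0.07], TCP at [0.148, -0.607, 0.231] pointing down, gripper open.
Joint ranges: [-3.06, 3.06], [-0.79, 1.96], [0.05, 2.63], [-1.19, 4.34], [0.05, 2.64], [-2.94, 2.94]. Speed limits (rad/s): [2.79, 2.79, 3.14, 3.14, 3.14, 3.14].

### API

Orientations are given as a unit quaternion [x, y, z, w].
In Python, from cell import ctrl gives the robot as it stands. The module is installed in compiled form; this text tells all that it offers.
- The arm moves only by the tool play_rows, never from a script. Its arguments are lists of equal length, an entry for each row: "grip": the closure, from 0 (fully open) to 1 (shut); "translation": the shift along the world's x, y, z in m, a list of three; "rot": the turn, a rotation vector about the world's x, y, z in rad, a list of three. In form: {"grip": [grip, ...], "translation": [[dx, dy, dz], ...], "rot": [[rx, ry, rz], ...]}. A call has 1 to 12 rows; each row shifts and turns the commanded pose from where the row before left it; what a row does not reach is not made up. A row lasts 1/12 s, in which the tool goes at most 41.7 mm and 7.16 degrees, less where a joint would pass 70% of its speed; a pose out of reach is approached as far as the arm can. A call is refused whole if a number of a shift passes 0.0417 or a number of a turn 0.125, either way. A call with a gripper value outside its range is refused whole. The fingers move at their own pace and stop on an object; "force" is the grip in N (left out, the last holds). Time passes only in rows, so rows that do not move let the fingers close. It gives the time, the measured TCP pose, the force, the opening and the grip force at its end, in the units of the state.
- ctrl.observe(): the state, without advancing time (a new reading comes with each control period).
- ctrl.camera(name): name is "scene" or "top" or "wrist"; returns a dict with "img" (384x512x3 uint8, red, green, blue), "K" (3x3 intrinsics, pixels), "k1" (the pictures are not rectified: a ray, as slopes to the right and down, at radius r is drawn at 1 + k1 r^2 times it, then the intrinsics apply), "world_from_camera" (4x4, takes a point from camera to world coordinates); the wrist camera has in their place "T_tool_cam" (4x4, takes a point from camera to tool coordinates, whose origin is the TCP and whose axes are the flange's). Camera axes: x right, y down, z forward; pixel columns grow to the right and rows downward; lengths in m; the calibration is good to about 2 mm. A picture is of the moment at which its call begins: read the wrist's pose just before it. There is no depth.
- ctrl.close_job(): hands the job in; it is judged then, once.
The state is a dict: "time": time; "qpos": joint angles; "dq": joint speeds; "joint_torque": joint torques, N m; "position": TCP position; "orientation": TCP orientation; "force": force on the tool from outside, world axes, zero at the start; "wrist_torque": the same for the moment, N m; "grip_width": finger opening in m; "grasp_force": force on a finger pad.
Only numpy, scipy, OpenCV 4.12 (cv2) and the standard library are available. Lean on these libraries where they do the work, as an engineer would, in place of code of your own. Each camera call takes 0.05 s, during which the arm holds its last target. There are 200 camera calls.

### The job

Two identical battery chargers stand on the shed bench, both switched off. Flip the toggle switch of the one that has a battery pack clipped into it, so that its bat snaps right over to the other side and stays there; leave the empty charger's switch off.

Things in the scene. Friction and masses are not known exactly. Their poses are not given: they have to be found in the camera images.
- charger: Loaded charger: grey box fixed to the bench, 120 (x) x 200 (y) x 45 mm high, origin at the centre of its underside, yaw within 35 deg of facing the robot, left or right of the empty one. Toggle pivot at (0, -60, 48) mm. Black battery pack 115 (x) x 76 (y) mm clipped on at y = +50, top at 118 mm. The other charger is identical, its dock bare (low rails, 55 mm high).
- charge_switch (a joint): Angle of the loaded charger's steel toggle bat, rad: 0 = off, leaning 0.4 rad to the charger's -x side (towards the robot); 0.4 = upright; 0.8 = on, leaning 0.4 rad to +x. Hinge axis: the charger's y. Sprung over centre: it resists with up to 3 N at the tip until upright, then snaps by itself to the far stop and stays.
- charge_switch_tip (a point): Centre of the round end (13 mm across) of the loaded charger's bat, a round steel rod 10 mm thick, 44 mm from its pivot. When off it is 17 mm to the charger's -x side of the pivot and 88.5 mm above the bench. Axes: y along the hinge (the charger's y); x and z tilt with the bat, parallel to the charger's when off.
- spare_switch (a joint): Angle of the same kind of toggle bat on the empty charger, rad, with the same meaning: 0 = off, leaning towards the robot. It is to stay off.

How it is judged:
By the outcome, as a careful person would: the job done as asked, in the order asked, and still so for the second after the job is handed in, with the robot touching nothing.
It also fails if it takes over 26 s, if anything falls off the work surface, if the arm or the gripper's body presses on something with over 40 N, if the wrist force passes 120 N, or if a joint passes its speed limit or range.

## Working session

There is one attempt and no reset: what is moved stays moved. The work goes in short steps, Python scripts to look and compute and a tool call to move; the robot and the scene stay as the last step left them, time stands still between calls to the robot, and variables do not carry over. Pictures are saved under pics/ and viewed, at most 10 in all, crops included, and the job is handed in when it is done.

Besides the shell and the picture viewer there is one more tool, called after "Emit:" by a JSON object that holds its "method" and its "body", one argument or row to a line. play_rows: Moves the arm, as the interface text tells. Its arguments: {"type":"object","properties":{"grip":{"type":"array","items":{"type":"number"}},"translation":{"type":"array","items":{"type":"array","items":{"type":"number"}}},"rot":{"type":"array","items":{"type":"array","items":{"type":"number"}}},"force":{"type":"number"}},"required":["grip","translation","rot"]}

```bash
mkdir -p pics; python3 - <<'E'
from cell import ctrl
import cv2,json,numpy as np
s=ctrl.observe();print(s['time'],s['position'],s['orientation'],s['grip_width'])
for n in ['scene','top']:
    c=ctrl.camera(n);cv2.imwrite(f'pics/{n}0.png',cv2.cvtColor(c['img'],cv2.COLOR_RGB2BGR))
    np.savez(f'{n}.npz',**c);print(n,c['k1'],c['K'].tolist() if hasattr(c['K'],'tolist') else c['K'],np.round(c['world_from_camera'],3))
E
```

```text
0.0 [ 0.1482706  -0.60630465  0.23003641] [ 9.92821463e-01  1.19600163e-01 -5.19279425e-05 -1.15774177e-03] 0.08522085207052385
scene -0.17812859367509842 [[486.2946313296554, 0.0, 252.8262412973277], [0.0, 486.2946313296554, 185.20999222890254], [0.0, 0.0, 1.0]] [[ 0.183  0.717 -0.672  1.161]
 [ 0.983 -0.148  0.11  -0.156]
 [-0.02  -0.681 -0.732  0.753]
 [ 0.     0.     0.     1.   ]]
top -0.004676741814511023 [[457.8012512686699, 0.0, 249.68746732178764], [0.0, 457.8012512686699, 195.19529444926496], [0.0, 0.0, 1.0]] [[-0.021 -0.979  0.202  0.337]
 [-1.     0.022 -0.    -0.024]
 [-0.004 -0.202 -0.979  1.058]
 [ 0.     0.     0.     1.   ]]
```

View pics/top0.png

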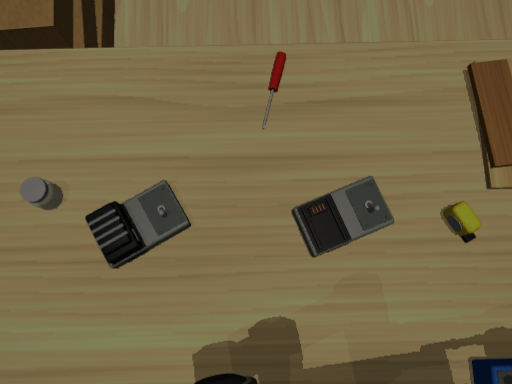

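View pics/scene0.png

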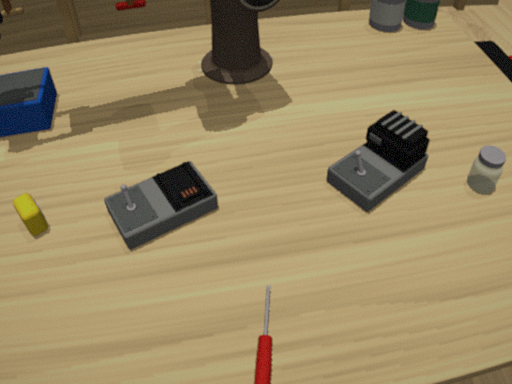

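The loaded charger is at top px (137,224), on the robot's left (+y), and its toggle is near (162,211). In the scene view it is at (378,160), with the bat tip near (358,155). The empty charger is at top px (343,216). I'll zoom in on the loaded one.

```bash
python3 - <<'E'
import cv2,numpy as np
a=cv2.imread('pics/top0.png')[170:280,75:200];b=cv2.imread('pics/scene0.png')[105:215,320:445]
f=lambda m:cv2.resize(m,None,fx=3.2,fy=3.2*1,interpolation=cv2.INTER_CUBIC)
cv2.imwrite('pics/crop.png',np.hstack([f(a),f(b)]))
E
```

```text
(no output)
```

View pics/crop.png

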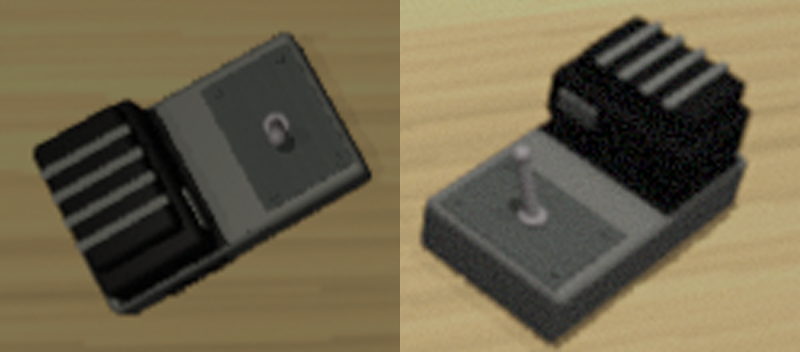

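The crops show the box corners, the toggle base and the tip clearly, so I'll fit the pose to those.

```bash
cat > h.py <<'E'
import cv2,numpy as np
def proj(c,P,W):
    T=np.linalg.inv(W);return cv2.projectPoints(np.asarray(P,float).reshape(-1,1,3),cv2.Rodrigues(T[:3,:3])[0],T[:3,3],np.array(c['K']),np.array([float(c['k1']),0,0,0]))[0].reshape(-1,2)
def rz(a): return np.array([[np.cos(a),-np.sin(a),0],[np.sin(a),np.cos(a),0],[0,0,1]])
E
python3 - <<'E'
from h import *
from scipy.optimize import least_squares
t=dict(np.load('top.npz'));s=dict(np.load('scene.npz'))
mm=lambda l:np.array(l)/1000
Pt=mm([[60,-100,45],[-60,-100,45]]);ut=np.array([[288,35],[369,178]])/3.2+[75,170]
Ps=mm([[-60,-100,45],[60,-100,45],[60,100,45],[0,-60,48],[-17,-60,88.5]]);us=np.array([[27,203],[160,300],[345,160],[133,216],[122,152]])/3.2+[320,105]
def r(p):
    f=lambda P:P@rz(p[2]).T+[p[0],p[1],0]
    return np.r_[proj(t,f(Pt),t['world_from_camera'])-ut,proj(s,f(Ps),s['world_from_camera'])-us].ravel()
o=least_squares(r,[.35,.25,.4]);p=o.x;print(p,np.degrees(p[2]));print(o.fun.reshape(-1,2).round(1))
print(rz(p[2])@[0,-.06,.048]+[p[0],p[1],0],rz(p[2])@[-.017,-.06,.0885]+[p[0],p[1],0])
E
```

```text
[0.49057712 0.22664648 0.50051873] 28.67761059251958
[[ 0.1 -3.2]
 [-0.2 -2.7]
 [-2.1 -3.3]
 [-0.2 -0.5]
 [ 2.6 -2. ]
 [-0.6 -1.5]
 [-0.6 -0.4]]
[0.51936996 0.17400646 0.048     ] [0.50445529 0.16584848 0.0885    ]
```

Emit:
{"method": "play_rows", "body": {
  "grip": [1,1,1,1,1,1,1,1,1,1,1,1],
  "translation": [
    [0.013,0.031,0],
    [0.013,0.031,0],
    [0.013,0.031,0],
    [0.013,0.031,0],
    [0.013,0.031,0],
    [0.013,0.031,0],
    [0.013,0.031,0],
    [0.013,0.031,0],
    [0.013,0.031,0],
    [0.013,0.031,0],
    [0.013,0.031,0],
    [0.013,0.031,0]
  ],
  "rot": [
    [0,0,0.011],
    [0,0,0.011],
    [0,0,0.011],
    [0,0,0.011],
    [0,0,0.011],
    [0,0,0.011],
    [0,0,0.011],
    [0,0,0.011],
    [0,0,0.011],
    [0,0,0.011],
    [0,0,0.011],
    [0,0,0.011]
  ]
}}

```text
time: 1.1
position: [0.3044, -0.2334, 0.231]
orientation: [0.983, 0.185, -0.0, -0.0]
force: [0.7, -0.8, -0.3]
grip_width: 0.0003
grasp_force: 0.0
```

Emit:
{"method": "play_rows", "body": {
  "grip": [1,1,1,1,1,1,1,1,1,1,1,1],
  "translation": [
    [0.013,0.031,0],
    [0.013,0.031,0],
    [0.013,0.031,0],
    [0.013,0.031,0],
    [0.013,0.031,0],
    [0.013,0.031,0],
    [0.013,0.031,0],
    [0.013,0.031,0],
    [0.013,0.031,0],
    [0.013,0.031,0],
    [0.013,0.031,0],
    [0.013,0.031,0]
  ],
  "rot": [
    [0,0,0.011],
    [0,0,0.011],
    [0,0,0.011],
    [0,0,0.011],
    [0,0,0.011],
    [0,0,0.011],
    [0,0,0.011],
    [0,0,0.011],
    [0,0,0.011],
    [0,0,0.011],
    [0,0,0.011],
    [0,0,0.011]
  ]
}}

```text
time: 2.1
position: [0.4603, 0.1386, 0.2309]
orientation: [0.968, 0.25, -0.0, 0.0]
force: [0.5, 0.0, 0.4]
grip_width: -0.0
grasp_force: 0.0
```

```bash
python3 - <<'E'
from cell import ctrl
import cv2,numpy as np
s=ctrl.observe();c=ctrl.camera('wrist');print(s['time'],s['position'],s['orientation'],s['grip_width'],np.round(c['T_tool_cam'],3))
np.savez('w.npz',pos=s['position'],q=s['orientation'],**c)
cv2.imwrite('pics/w1.png',cv2.cvtColor(c['img'],cv2.COLOR_RGB2BGR))
E
```

```text
2.1 [0.46033214 0.13859656 0.23086683] [ 9.68298637e-01  2.49795173e-01 -3.39886846e-04  7.04642219e-05] -4.826459642224837e-05 [[ 0.    -0.964 -0.267  0.067]
 [ 1.    -0.     0.001  0.   ]
 [-0.001 -0.267  0.964 -0.143]
 [ 0.     0.     0.     1.   ]]
```

View pics/w1.png

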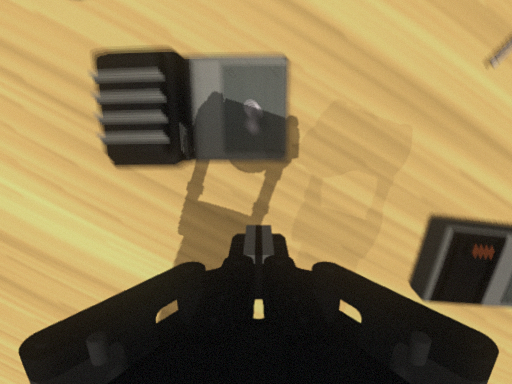

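The wrist picture shows the loaded charger square to the tool. Its top -y corners are at px (288,57) and (289,157), and the toggle is at (252,104) to (252,130).

```bash
python3 - <<'E'
from h import *
from scipy.optimize import least_squares
from scipy.spatial.transform import Rotation as R
w=dict(np.load('w.npz'));T=np.eye(4);T[:3,:3]=R.from_quat(w['q']).as_matrix();T[:3,3]=w['pos'];W=T@w['T_tool_cam']
P=np.array([[60,-100,45],[-60,-100,45]])/1e3;u=np.array([[288,57],[289,157]])
f=lambda p,P:np.asarray(P)@rz(p[2]).T+[p[0],p[1],0]
o=least_squares(lambda p:(proj(w,f(p,P),W)-u).ravel(),[.49,.227,.5]);p=o.x
print(p,o.fun.round(1));q=[[0,-.06,.048],[-.017,-.06,.0885]]
print(f(p,q),proj(w,f(p,q),W),proj(w,[w['pos']],W))
print('tcp in charger',rz(p[2]).T@(w['pos']-[p[0],p[1],0]))
m=w['img'][75:175,200:310];cv2.imwrite('pics/w1c.png',cv2.resize(m[:,:,::-1],None,fx=5,fy=5,interpolation=cv2.INTER_CUBIC))
E
```

```text
[0.49038771 0.2292043  0.54208919] [-0.1 -3.7  0.2  4.4]
[[0.52134332 0.17780634 0.048     ]
 [0.50678057 0.16903559 0.0885    ]] [[253.60224361 110.64064189]
 [253.69368171 127.46374197]] [[257.8351937  239.38957577]]
tcp in charger [-0.07249355 -0.06211107  0.23086683]
```

View pics/w1c.png

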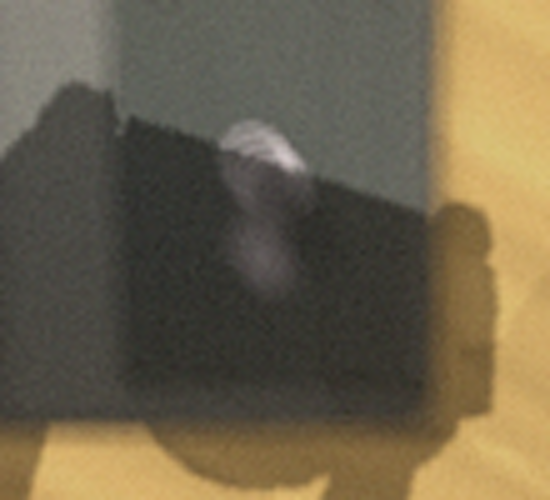

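Emit:
{"method": "play_rows", "body": {
  "grip": [1,1,1,1,1,1,1,1,1,1,1,1],
  "translation": [
    [0,0,-0.031],
    [0,0,-0.031],
    [0,0,-0.031],
    [0,0,-0.031],
    [0,0,-0.031],
    [0,0,0],
    [0.006,0.0033,0],
    [0.006,0.0033,0],
    [0.006,0.0033,0],
    [0.006,0.0033,0],
    [0.004,0.0022,0],
    [0,0,0]
  ],
  "rot": [
    [0,0,0],
    [0,0,0],
    [0,0,0],
    [0,0,0],
    [0,0,0],
    [0,0,0],
    [0,0,0],
    [0,0,0],
    [0,0,0],
    [0,0,0],
    [0,0,0],
    [0,0,0]
  ]
}}

```text
time: 3.15
position: [0.4911, 0.1532, 0.078]
orientation: [0.968, 0.249, 0.002, 0.0]
force: [0.0, 0.1, 0.4]
grip_width: -0.0001
grasp_force: 0.0
```

Emit:
{"method": "play_rows", "body": {
  "grip": [1,1,1,1,1,1,1,1],
  "translation": [
    [0.0035,0.002,0],
    [0.0035,0.002,0],
    [0.0035,0.002,0],
    [0.0035,0.002,0],
    [0.0035,0.002,0],
    [0.0035,0.002,0],
    [0,0,0],
    [0,0,0]
  ],
  "rot": [
    [0,0,0],
    [0,0,0],
    [0,0,0],
    [0,0,0],
    [0,0,0],
    [0,0,0],
    [0,0,0],
    [0,0,0]
  ]
}}

```text
time: 3.82
position: [0.5103, 0.1646, 0.0764]
orientation: [0.968, 0.249, 0.001, -0.0]
force: [-1.3, 0.1, 0.7]
grip_width: 0.0
grasp_force: 0.0
```

Emit:
{"method": "play_rows", "body": {
  "grip": [1,1,1,1,1,1],
  "translation": [
    [0.0035,0.002,0],
    [0.0035,0.002,0],
    [0.0035,0.002,0],
    [0,0,0],
    [0,0,0],
    [0,0,0]
  ],
  "rot": [
    [0,0,0],
    [0,0,0],
    [0,0,0],
    [0,0,0],
    [0,0,0],
    [0,0,0]
  ]
}}

```text
time: 4.32
position: [0.5199, 0.1702, 0.0762]
orientation: [0.968, 0.249, -0.0, 0.0]
force: [-0.6, -0.4, 0.4]
grip_width: -0.0001
grasp_force: 0.3
```

Emit:
{"method": "play_rows", "body": {
  "grip": [1,1,1,1,1,1,1,1,1,1,1,1],
  "translation": [
    [-0.015,-0.008,0],
    [-0.02,-0.011,0],
    [-0.02,-0.011,0],
    [-0.01,-0.006,0.03],
    [0,0,0.035],
    [0,0,0.035],
    [0,0,0.035],
    [0,0,0.02],
    [0,0,0],
    [0,0,0],
    [0,0,0],
    [0,0,0]
  ],
  "rot": [
    [0,0,0],
    [0,0,0],
    [0,0,0],
    [0,0,0],
    [0,0,0],
    [0,0,0],
    [0,0,0],
    [0,0,0],
    [0,0,0],
    [0,0,0],
    [0,0,0],
    [0,0,0]
  ]
}}

```text
time: 5.32
position: [0.4535, 0.134, 0.2294]
orientation: [0.968, 0.249, -0.002, -0.0]
force: [-1.1, -0.2, -0.2]
grip_width: 0.0
grasp_force: 0.0
```

```bash
python3 - <<'E'
from cell import ctrl
import cv2,numpy as np
f=lambda m,k:cv2.resize(np.ascontiguousarray(m[:,:,::-1]),(390,390),interpolation=cv2.INTER_CUBIC)
s=ctrl.camera('scene')['img'];w=ctrl.camera('wrist')['img']
cv2.imwrite('pics/after.png',np.hstack([f(s[105:215,325:435],3),f(w[30:180,180:330],3)]))
E
```

```text
(no output)
```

View pics/after.png

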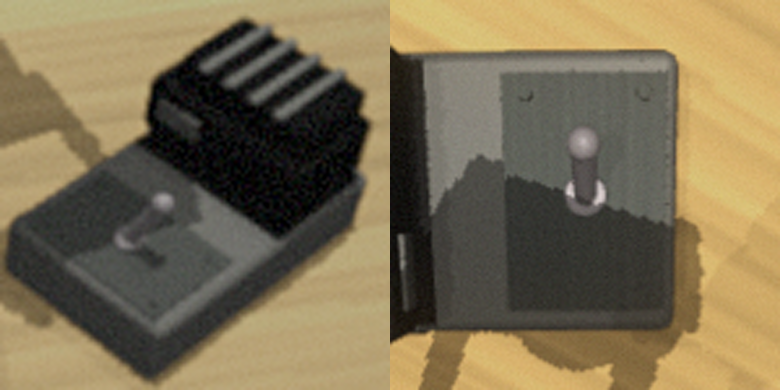

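In both views the bat now leans to the far (+x) side: tip at (583,142) and base at (585,195) in the wrist crop. The arm is clear, so I'll hand in.

```bash
python3 -c "
from cell import ctrl
print(ctrl.close_job())"
```

```text
the job is handed in; nothing more can be done
None
```

The loaded charger's switch is snapped over to on, confirmed in two camera views after the arm backed off; the arm never went near the empty charger's switch, and the job was handed in at about 5.4 s.

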